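# Nest the instrument baskets on the drying hook

### The arm

A 6-joint arm with a two-finger parallel gripper is mounted at the origin on a cart in front of the work surface, level with it; the furniture and walls round the work are solid. World frame = base frame: x ahead of the robot, y to its left, z up, the work surface at z = 0. Lengths are in m, angles in rad, forces in N, time in s.
With the tool pointing down it reaches from about 0.35 to 0.975 m from the base axis. Payload 4.9 kg.
Tool frame: the origin (TCP) lies midway between the tips of the shut fingers; the grasp point (between the pads) lies 19 mm behind it; z points along the fingers, y is the line along which they close (so a half turn about z gives the same grasp; the last joint's range is limited). The gripper opens to 85 mm and grips with 20 to 120 N. Pads are 22 mm wide; open, the fingers measure 114 mm over their backs; the gripper's body (76 mm by 85 mm) begins 54 mm behind the grasp point. The pads swing forward as they close: fully open they stand 13 mm farther back than shut.
Start: joints at [1.083, 0.053, 1.613, -0, 1.476, -0.119], TCP at [0.225, 0.583, 0.231] pointing down, gripper open.
Joint ranges: [-3.01, 3.01], [-1.01, 2.22], [0.06, 2.58], [-1.02, 4.17], [0.09, 2.62], [-3.14, 3.14]. Speed limits (rad/s): [2.57, 2.57, 3.14, 3.14, 3.14, 3.14].

### API

Orientations are given as a unit quaternion [w, x, y, z].
In Python, from plant import state, grab_frame, job_done, cut_out, place_of gives the robot as it stands.
- The arm moves only by the tool jog_arm, never from a script. Its argument "motion" is text: rows parted by semicolons, each of 7 numbers parted by spaces: the opening in per cent of the stroke, from 0 (shut) to 100 (fully open), then the shift along the tool's x, y, z as a fraction of full scale, then the turn, a rotation vector about the tool's x, y, z as a fraction of full scale. A call has exactly 5 rows; each row is the pose to reach, as a shift and turn from the pose commanded when the call began, along the tool's axes at that moment; what a row does not reach only later rows make up. Full scale, the value 1, is 50 cm for a shift and 1.5 rad for a turn. A row lasts 1/8 s, in which the tool goes at most 62.5 mm and 10.7 degrees, less where a joint would pass 70% of its speed; a pose out of reach is approached as far as the arm can. A call with a number of a shift or a turn outside -1 to 1 is refused whole. A call with a gripper value outside its range is refused whole. The fingers move at their own pace and stop on an object; the grip force is fixed at half the most. Time passes only in rows, so rows that repeat a pose let the fingers close, or fill a call up. It gives the time, the measured TCP pose, the force, the opening and the grip force at its end, in the units of the state.
- state(): the state, without advancing time (a new reading comes with each control period).
- grab_frame(name): name is "scene" or "top" or "wrist"; returns a dict with "color" (384x512x3 uint8, red, green, blue), "range_z" (384x512 float32, m along the optical axis (not along the pixel's ray), 0 where there is no reading), "intrinsics" (3x3 intrinsics, pixels), "k1" (the pictures are not rectified: a ray, as slopes to the right and down, at radius r is drawn at 1 + k1 r^2 times it, then the intrinsics apply), "world_from_camera" (4x4, takes a point from camera to world coordinates). Camera axes: x right, y up, looking along -z (the intrinsics and any distortion apply to the point x, -y, -z); pixel columns grow to the right and rows downward; lengths in m; the calibration is good to about 2 mm. A picture is of the moment at which its call begins.
- job_done(): hands the job in; it is judged then, once.
Trained networks look in the newest picture that a camera, given by its name, has taken for a name from the list of things; names that differ only in an ending like _2 or _b are one class to them, and where a whole thing is asked for, a point or a joint stands for the part that bears it (a point fixed in the world has none). Each returns a list of dicts, best first, with "p" (0 to 1); they miss things now and then, are a little off and sometimes report something else, mostly with a low value. They report only what shows in the picture. A call takes as long as a camera call.
- cut_out(camera, thing): "pixels" (384x512 bool, what is visible of it).
- place_of(camera, thing): "at" ([x, y, z] in m, in world coordinates, good to about 4 mm: a listed point, or the origin of a listed thing).
The state is a dict: "time": time; "joint_pos": joint angles; "joint_vel": joint speeds; "joint_efforts": joint torques, N m; "tool_pos": TCP position; "tool_rot": TCP orientation; "contact_force": force on the tool from outside, world axes, zero at the start; "ft_torque": the same for the moment, N m; "gripper_width": opening from 0.0 (shut) to 1.0 (fully open); "grasp_force": force on a finger pad.
Only numpy, scipy, OpenCV 4.12 (cv2) and the standard library are available. Lean on these libraries where they do the work, as an engineer would, in place of code of your own. Each camera call takes 0.05 s, during which the arm holds its last target. There are 200 camera calls.

### The job

Hang the three wire instrument baskets on the hook of the drying stand, the largest first, then the medium one nested in it and the smallest nested in that. Push each one by its coloured grip over the hook's red sprung nose and gently on until it is fully home (the large one against the stop collar, each other one against the eye of the one before), so that in the end the nose springs up again in front of the last. Only light pushes, for the wire frames bend; leave the dish, the tape and the bottle where they are.

Things in the scene. Friction and masses are not known exactly. Their poses are not given: they have to be found in the camera images.
- stand: Drying stand, fixed: grey base plate, steel post, black clamp boss. Origin at the foot of the post on the bench, z up. The hook is a level round bar, 12 mm thick, that points along the stand's -x; on it a dark stop collar 22 mm across and, near its round tip, a red sprung nose. Post and boss end at z = 166 mm. The base plate reaches x = -125 mm, y = +-60 mm, z = 12 mm.
- hook_root (a point): Point on the centre line of the hook bar, on the post's axis, 150 mm above the bench. The bar is clamped here and stands out more or less: the collar's front face lies anywhere from 28 to 72 mm in front of this point, and the bar's tip 82 mm in front of that face. How far is not measured: it must be seen or felt.
- nose (a joint): Red sprung nose, angle in rad: 0 up, 0.34 flush with the bar. A 4 mm wide ramp hinged near the bar's tip; its high end, 9 mm above the bar, lies 45 mm in front of the collar. Pushing an eye over it takes some 3 to 5 N; it springs up behind. Three eyes fully home fill 42 of the 45 mm, so it rises at the end only if at most about 3 mm of slack is left in all.
- basket_large: Large wire basket, blue grip, 0.2 kg, standing. Origin under it; x is the way it is pushed on, z up; open to -x. Mesh box 110 mm wide (y), 75 high, 38 deep (x -9 to 29). On a lug above it a round eye: bush 26 across, x 0 to 14, bore 17 along x, centre z = 95. On the eye the grip, 10 thick (x 2 to 12), 22 wide, z 110 to 131. Pressing it on with over 25 N bends the wire.
- basket_medium: Medium wire basket, yellow grip, 0.16 kg; axes, origin, make and 25 N bound as the large one. Box 94 mm wide, 60 high, x -9 to 29 deep; eye centre z = 87.5, bore 17; grip 10 thick (x 2 to 12), 22 wide, z 125.5 to 146.5, on a neck 16 wide, 6 thick. Nested: eye against the large one's eye, origin 14 mm in front of the large one's (at its x = -14), grip above the large one's grip.
- basket_small: Small wire basket, red grip, 0.12 kg; axes, origin, make and 25 N bound as the large one. Box 78 mm wide, 45 high, x -9 to 29 deep; eye centre z = 80, bore 17; grip 10 thick (x 2 to 12), 22 wide, z 141 to 162, on a neck 16 wide, 6 thick. Nested: eye against the medium one's eye, origin 14 mm in front of the medium one's (at its x = -14), grip above the medium one's grip.
- basket_large_eye (a point): Middle of the bore of the large basket's eye, 7 mm from either end (at x = 7 mm of the basket). Hung at rest it lies 2.5 mm below the bar's centre line.
- basket_medium_eye (a point): Middle of the bore of the medium basket's eye, 7 mm from either end. Hung as the large one.
- basket_small_eye (a point): Middle of the bore of the small basket's eye, 7 mm from either end. Hung as the large one.
- petri_dish: Covered glass dish, 94 mm across, 16 mm high; a bystander. Origin under its centre.
- tape_roll: Roll of tan label tape, 83 mm across, 19 mm high, lying flat; a bystander. Origin under its centre.
- white_bottle: Clear sample bottle with white cap, 41 mm across, 118 mm high; a bystander. Origin under its centre.

How it is judged:
By the outcome, as a careful person would: the job done as asked, in the order asked, and still so for the second after the job is handed in, with the robot touching nothing.
It also fails if it takes over 72 s, if anything falls off the work surface, if the arm or the gripper's body presses on something with over 40 N, if the wrist force passes 120 N, or if a joint passes its speed limit or range.

## Working session

There is one attempt and no reset: what is moved stays moved. The work goes in short steps, Python scripts to look and compute and a tool call to move; the robot and the scene stay as the last step left them, time stands still between calls to the robot, and variables do not carry over. Pictures are saved under pics/ and viewed, at most 10 in all, crops included, and the job is handed in when it is done.

Besides the shell and the picture viewer there is one more tool, called after "Call:" as a command line: name --argument value ..., lists and objects as JSON in quotes. jog_arm: Moves the arm, as the interface text tells. Shift numbers are shares of 50 cm and turn numbers shares of 1.5 rad, none past 1 either way. Its arguments: {"type":"object","properties":{"motion":{"type":"string"}},"required":["motion"]}

```bash
mkdir -p pics; cat > h.py <<'E'
import numpy as np, cv2
from plant import *
def grab(n):
    return grab_frame(n)
def pts(f,mask=None):
    d=f["range_z"]; K=np.array(f["intrinsics"]); T=np.array(f["world_from_camera"])
    v,u=np.nonzero((d>0) if mask is None else (mask&(d>0)))
    xy=cv2.undistortPoints(np.stack([u,v],1).astype(np.float64)[:,None],K,np.array([f["k1"],0,0,0,0.]))[:,0] if 0 else None
    x=(u-K[0,2])/K[0,0]; y=(v-K[1,2])/K[1,1]
    xd,yd=x.copy(),y.copy()
    for _ in range(8):
        s=1+f["k1"]*(x*x+y*y); x=xd/s; y=yd/s
    z=d[v,u]
    P=np.stack([x*z,-y*z,-z],1)@T[:3,:3].T+T[:3,3]
    return P,u,v
def proj(f,p):
    K=np.array(f["intrinsics"]); T=np.array(f["world_from_camera"])
    c=(np.atleast_2d(p)-T[:3,3])@T[:3,:3]
    x=c[:,0]/-c[:,2]; y=-c[:,1]/-c[:,2]; s=1+f["k1"]*(x*x+y*y)
    return np.stack([x*s*K[0,0]+K[0,2],y*s*K[1,1]+K[1,2]],1)
def R(q):
    from scipy.spatial.transform import Rotation as Ro
    return Ro.from_quat([q[1],q[2],q[3],q[0]]).as_matrix()
def save(f,name):
    cv2.imwrite("pics/"+name,f["color"][:,:,::-1])
E
python3 - <<'E'
from h import *
s=state();print(s)
np.set_printoptions(precision=4,suppress=True)
ims=[]
for c in("scene","top"):
    f=grab(c);ims.append(f["color"]);print(c,f["world_from_camera"],f["intrinsics"],f["k1"])
    for t in("stand","hook_root","nose","basket_large","basket_medium","basket_small","basket_large_eye","basket_medium_eye","basket_small_eye","petri_dish","tape_roll","white_bottle"):
        print(c,t,[(np.round(r["at"],4),round(r["p"],2)) for r in place_of(c,t)[:2]])
for i,c in enumerate(("scene","top")): cv2.imwrite(f"pics/{c}0.png",cv2.resize(ims[i],(800,600))[:,:,::-1])
E
```

```text
{'time': 0.0, 'joint_pos': array([ 1.08303592e+00,  5.33657577e-02,  1.61430857e+00, -5.22573932e-06,
        1.47599727e+00, -1.19008963e-01]), 'joint_vel': array([-6.87753266e-04,  5.31745865e-05,  1.85429575e-04,  1.32260360e-04,
        1.22823132e-05, -1.26466006e-03]), 'joint_efforts': array([-1.09455159e-03, -3.93682945e+01, -3.70171916e+01, -9.23343782e-05,
        6.83884675e-03,  2.96041003e-05]), 'tool_pos': array([0.22499134, 0.58242449, 0.2300488 ]), 'tool_rot': array([-3.08060925e-04,  1.83332528e-01,  9.83050408e-01, -9.92772869e-04]), 'contact_force': array([ 0.11667832, -0.35201591,  0.10609294]), 'ft_torque': array([-0.00956527, -0.02746055,  0.00633613]), 'grasp_force': 0.0, 'gripper_width': 0.9962949266514144}
scene [[ 0.631   0.5326 -0.5641  0.0604]
 [-0.7758  0.4379 -0.4543 -0.3417]
 [ 0.0051  0.7243  0.6895  0.7177]
 [ 0.      0.      0.      1.    ]] [[362.6336   0.     253.3396]
 [  0.     362.6336 190.9092]
 [  0.       0.       1.    ]] -0.03663424155998392
scene stand [(array([0.6251, 0.2183, 0.0002]), 0.64)]
scene hook_root [(array([0.6236, 0.2198, 0.1539]), 0.86), (array([ 0.5956, -0.1434,  0.0022]), 0.54)]Traceback (most recent call last):
  File "<stdin>", line 8, in <module>
ValueError: it knows: basket_large, basket_large_eye, basket_medium, basket_medium_eye, basket_small, basket_small_eye, hook_root, petri_dish, stand, tape_roll, white_bottle
```

```bash
python3 - <<'E'
from h import *
np.set_printoptions(precision=4,suppress=True)
ims=[]
for c in("scene","top"):
    f=grab(c);ims.append(f["color"])
    np.savez(f"{c}0.npz",**f)
    if c=="top":print(f["world_from_camera"],f["intrinsics"])
    for t in("stand","basket_large","basket_medium","basket_small","basket_large_eye","basket_medium_eye","basket_small_eye","petri_dish","tape_roll","white_bottle","hook_root"):
        print(c,t,[(np.round(r["at"],4),round(r["p"],2)) for r in place_of(c,t)[:2]])
for i,c in enumerate(("scene","top")): cv2.imwrite(f"pics/{c}0.png",cv2.resize(ims[i],(800,600))[:,:,::-1])
E
```

```text
scene stand [(array([ 0.6232,  0.2152, -0.0011]), 0.67)]
scene basket_large [(array([ 0.5967, -0.1433,  0.0011]), 0.67)]
scene basket_medium [(array([ 0.4615, -0.063 ,  0.0026]), 0.86)]
scene basket_small [(array([ 0.4441, -0.2277, -0.0016]), 0.88)]
scene basket_large_eye [(array([ 0.6039, -0.1417,  0.0974]), 0.77)]
scene basket_medium_eye [(array([ 0.4724, -0.0637,  0.0838]), 0.78)]
scene basket_small_eye [(array([ 0.4466, -0.2224,  0.0811]), 0.95)]
scene petri_dish [(array([ 0.3875,  0.1217, -0.0013]), 0.66)]
scene tape_roll [(array([ 0.4146,  0.3553, -0.0025]), 0.97)]
scene white_bottle [(array([ 0.6942,  0.3507, -0.002 ]), 0.95)]
scene hook_root [(array([0.6233, 0.2157, 0.152 ]), 0.88)]
[[-0.1105  0.9704 -0.2149  0.2853]
 [-0.9939 -0.1075  0.0256  0.0775]
 [ 0.0017  0.2164  0.9763  1.3167]
 [ 0.      0.      0.      1.    ]] [[496.832    0.     257.8986]
 [  0.     496.832  203.4429]
 [  0.       0.       1.    ]]
top stand [(array([ 0.6273,  0.2189, -0.0005]), 0.87), (array([ 0.6006, -0.1436, -0.0028]), 0.64)]
top basket_large [(array([ 0.5997, -0.1424,  0.0005]), 0.71)]
top basket_medium []
top basket_small [(array([ 0.4431, -0.2287, -0.0007]), 0.75)]
top basket_large_eye [(array([ 0.6018, -0.1433,  0.0963]), 0.67)]
top basket_medium_eye [(array([ 0.6008, -0.1452, -0.0003]), 0.67)]
top basket_small_eye [(array([ 0.4468, -0.2221,  0.0766]), 0.89), (array([0.3882, 0.1226, 0.0023]), 0.64)]
top petri_dish [(array([0.387 , 0.123 , 0.0057]), 0.84), (array([0.6265, 0.2246, 0.1484]), 0.48)]
top tape_roll [(array([0.4096, 0.3608, 0.0029]), 0.67)]
top white_bottle [(array([0.7005, 0.3541, 0.0062]), 0.87)]
top hook_root [(array([0.6248, 0.2218, 0.1485]), 0.64)]
```

View pics/scene0.png

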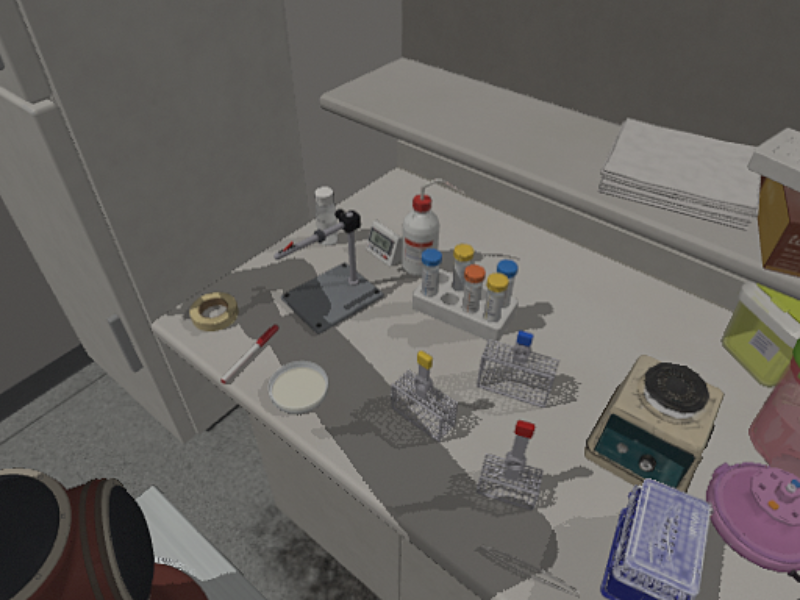

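View pics/top0.png

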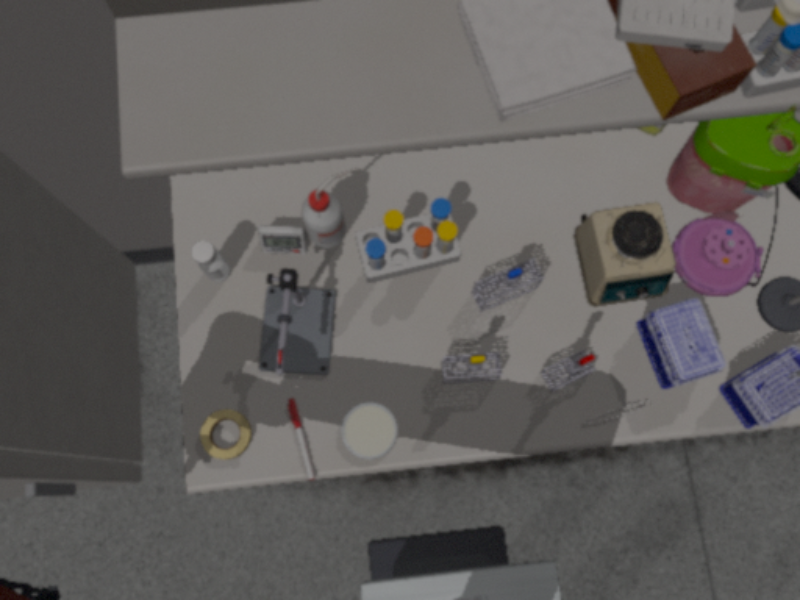

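```bash
python3 - <<'E'
from h import *
np.set_printoptions(precision=4,suppress=True)
for c in("scene","top"):
    f=dict(np.load(f"{c}0.npz")); f["k1"]=float(f["k1"])
    P,u,v=pts(f)
    m=(np.abs(P[:,2]-.15)<.02)&(P[:,0]>.42)&(P[:,0]<.66)&(np.abs(P[:,1]-.22)<.08)
    Q=P[m]; o=np.argsort(Q[:,0])
    rgb=f["color"][v,u][m].astype(int)
    edges=np.arange(.46,.66,.01)
    for a in edges:
        k=(Q[:,0]>=a)&(Q[:,0]<a+.01)
        if k.sum(): print(c,round(a,3),k.sum(),np.median(Q[k],0),np.ptp(Q[k][:,1]),Q[k][:,2].max(),np.median(rgb[k],0))
    hsv=cv2.cvtColor(f["color"],cv2.COLOR_RGB2HSV)[v,u]
    for n,lo,hi in(("blue",105,125),("yel",20,32),("red",-1,6),):
        ref={"blue":(.6,-.143),"yel":(.465,-.063),"red":(.4466,-.222)}[n]
        k=(hsv[:,0]>lo)&(hsv[:,0]<hi)&(hsv[:,1]>120)&(np.hypot(P[:,0]-ref[0],P[:,1]-ref[1])<.05)&(P[:,2]>.08)
        q=P[k]
        t=q[q[:,2]>q[:,2].max()-.008] if len(q) else q
        if len(t)>3:
            w,V=np.linalg.eigh(np.cov(t[:,:2].T)); print(c,n,k.sum(),len(t),q.mean(0),t.mean(0),q[:,2].min(),q[:,2].max(),"long axis",V[:,1],np.sqrt(w))
E
```

```text
scene 0.47 8 [0.4779 0.2397 0.1515] 0.006018117549462576 0.15569764946660747 [121.  118.5 122. ]
scene 0.48 20 [0.4855 0.2366 0.1517] 0.007705251156124193 0.15617572659205536 [89.  88.5 87. ]
scene 0.49 19 [0.4949 0.2349 0.1535] 0.007495081816972116 0.15755309279213392 [98. 84. 83.]
scene 0.5 28 [0.5058 0.2334 0.1541] 0.008477002330151806 0.1654441853523123 [87.  70.5 72.5]
scene 0.51 19 [0.5143 0.2316 0.1539] 0.010672020413934669 0.16358288140926724 [88. 83. 86.]
scene 0.52 16 [0.525  0.2299 0.1534] 0.010107515369069398 0.15725243247431198 [117.  114.5 118.5]
scene 0.53 17 [0.5339 0.2277 0.1533] 0.011177469655548666 0.15628844699460165 [104. 102. 106.]
scene 0.54 17 [0.5441 0.2264 0.1526] 0.009792933597018716 0.1557054462924361 [113. 112. 115.]
scene 0.55 33 [0.5564 0.2226 0.1537] 0.018892476808123004 0.160882837384289 [52. 53. 58.]
scene 0.56 19 [0.5624 0.2213 0.1577] 0.016359204747535383 0.1605661187745473 [60. 59. 63.]
scene 0.57 15 [0.5742 0.2216 0.1526] 0.012397651853959357 0.15631115446795274 [109. 107. 107.]
scene 0.58 16 [0.5847 0.2189 0.1532] 0.00939119010060585 0.155169943
[... 2250 characters left out ...]
195 0.1625] 0.043600452822018576 0.1672693438011248 [38.  36.  37.5]
top 0.62 74 [0.6252 0.2236 0.1609] 0.047547801722378435 0.16977373629623904 [64.  61.5 62. ]
top 0.63 36 [0.6333 0.2204 0.1613] 0.04406839703908 0.16828271903423087 [52.5 50.5 50. ]
top blue 37 26 [ 0.6006 -0.1373  0.1276] [ 0.601  -0.1372  0.1295] 0.11536453530977964 0.13453821295359436 long axis [-0.2444  0.9697] [0.0026 0.0064]
top yel 41 35 [ 0.4673 -0.058   0.1434] [ 0.4679 -0.0582  0.145 ] 0.12907382369262033 0.1485854590399358 long axis [-0.0474  0.9989] [0.0028 0.0062]
top red 35 32 [ 0.4467 -0.2213  0.1596] [ 0.4471 -0.2221  0.1602] 0.14834821882198534 0.16488411762262145 long axis [-0.2775  0.9607] [0.0025 0.0062]
```

```bash
cat >> h.py <<'E'
def plan(pos,yaw,s=None):
    """shift/turn numbers (fractions) to bring TCP to pos, pointing down, -tool x at yaw (deg)"""
    s=s or state(); Rc=R(s["tool_rot"]); a=np.radians(yaw)
    Rt=np.array([[-np.cos(a),-np.sin(a)*-1*-1,0],[-np.sin(a),np.cos(a),0],[0,0,-1]])
    Rt[:,1]=np.cross(Rt[:,2],Rt[:,0])
    from scipy.spatial.transform import Rotation as Ro
    sh=Rc.T@(np.array(pos)-s["tool_pos"])/.5; tu=Ro.from_matrix(Rc.T@Rt).as_rotvec()/1.5
    print("MOVE"," ".join(f"{x:.4f}" for x in np.r_[sh,tu]), "dist",np.linalg.norm(sh)*.5)
E
python3 - <<'E'
from h import *
np.set_printoptions(precision=4,suppress=True)
f=dict(np.load("top0.npz")); f["k1"]=float(f["k1"]); P,u,v=pts(f)
for c,r in((320,90),(320,80),(150,100),(215,125),(275,130)):
    k=(u==c)&(v==r); print(c,r,P[k])
s=state(); w=grab("wrist"); T=w["world_from_camera"]; Rc=R(s["tool_rot"])
print("cam in tool",Rc.T@(T[:3,3]-s["tool_pos"]),Rc.T@T[:3,:3],w["intrinsics"])
plan([.575,-.148,.27],13.5)
E
```

```text
320 90 [[ 0.7723 -0.1233  0.2474]]
320 80 [[ 0.7896 -0.1237  0.2632]]
150 100 [[0.7848 0.2673 0.2595]]
215 125 [[ 0.8139  0.138  -0.0031]]
275 130 [[ 0.7782 -0.0277  0.0034]]
cam in tool [ 0.0742 -0.0005 -0.1413] [[-0.0002  0.9551  0.2962]
 [ 1.      0.0001  0.0005]
 [ 0.0005  0.2962 -0.9551]] [[317.7909   0.     254.2972]
 [  0.     317.7909 189.3353]
 [  0.       0.       1.    ]]
MOVE -1.1794 -1.1115 -0.0774 -0.0000 -0.0000 -0.4029 dist 0.811233517426772
```

Call:
jog_arm --motion "100 -0.12 -0.11 -0.05 0 0 -0.08; 100 -0.24 -0.22 -0.07 0 0 -0.16; 100 -0.35 -0.33 -0.077 0 0 -0.24; 100 -0.46 -0.44 -0.077 0 0 -0.32; 100 -0.57 -0.54 -0.077 0 0 -0.4"

```text
time: 2.02
tool_pos: [0.3583, 0.3025, 0.2689]
tool_rot: [0.001, -0.118, 0.993, 0.0]
contact_force: [0.6, 0.5, 1.0]
gripper_width: 1.001
grasp_force: 0.0
```

```bash
python3 - <<'E'
from h import *
s=state(); print(s["time"],s["tool_pos"],s["joint_pos"])
plan([.575,-.148,.27],13.5)
E
```

```text
2.025 [0.35827849 0.3024995  0.26886915] [ 5.42353357e-01 -3.55161562e-01  1.91566873e+00 -1.31739630e-04
  1.57956484e+00 -1.26419596e+00]
MOVE -0.2110 -0.9773 -0.0023 0.0002 0.0010 0.0001 dist 0.49991928314243345
```

Call:
jog_arm --motion "100 -0.026 -0.122 0 0 0 0; 100 -0.052 -0.244 0 0 0 0; 100 -0.079 -0.366 0 0 0 0; 100 -0.105 -0.488 0 0 0 0; 100 -0.13 -0.6 0 0 0 0"

```text
time: 2.65
tool_pos: [0.4904, 0.0249, 0.2687]
tool_rot: [0.001, -0.115, 0.993, -0.0]
contact_force: [0.1, 1.0, 0.4]
gripper_width: 1.002
grasp_force: 0.0
```

Call:
jog_arm --motion "100 -0.026 -0.122 0 0 0 0; 100 -0.052 -0.244 0 0 0 0; 100 -0.075 -0.35 0 0 0 0; 100 -0.081 -0.377 0 0 0 0; 100 -0.081 -0.377 0 0 0 0"

```text
time: 3.28
tool_pos: [0.5723, -0.1473, 0.268]
tool_rot: [-0.0, -0.115, 0.993, 0.0]
contact_force: [-0.9, -0.2, 0.5]
gripper_width: 1.004
grasp_force: 0.0
```

```bash
cat >> h.py <<'E'
def blob(f,col,ref,rad=.05,zmin=.08):
    P,u,v=pts(f); hsv=cv2.cvtColor(f["color"],cv2.COLOR_RGB2HSV)[v,u]
    lo,hi={"blue":(100,128),"yel":(18,34),"red":(-1,7)}[col]
    k=(hsv[:,0]>lo)&(hsv[:,0]<hi)&(hsv[:,1]>120)&(np.hypot(P[:,0]-ref[0],P[:,1]-ref[1])<rad)&(P[:,2]>zmin)
    q=P[k]; zt=np.percentile(q[:,2],98); t=q[q[:,2]>zt-.004]
    (c,wh,a)=cv2.minAreaRect((t[:,:2]*1000).astype(np.float32))
    w,V=np.linalg.eigh(np.cov(t[:,:2].T)); L=V[:,1]*np.sign(V[1,1])
    print(col,k.sum(),len(t),"z",q[:,2].min(),zt,"mean",t.mean(0),"rect",np.array(c)/1000,wh,a,"yaw",np.degrees(np.arctan2(-L[0],L[1])))
    return t
E
python3 - <<'E'
from h import *
s=state(); print(s["time"],s["tool_pos"])
w=grab("wrist"); cv2.imwrite("pics/w1.png",w["color"][:,:,::-1])
blob(w,"blue",(.6,-.14))
print(place_of("wrist","basket_large_eye")[:2])
E
```

```text
3.275 [ 0.57231361 -0.14733483  0.26800658]
blue 582 49 z 0.1134922175248973 0.36090194642649515 mean [ 0.55417098 -0.1467522   0.35984181] rect [ 0.55527386 -0.15084671] (3.9498143196105957, 44.95648956298828) 12.949345588684082 yaw 12.335634933379387
[{'at': [0.6012, -0.141, 0.0946], 'p': 0.72}]
```

View pics/w1.png

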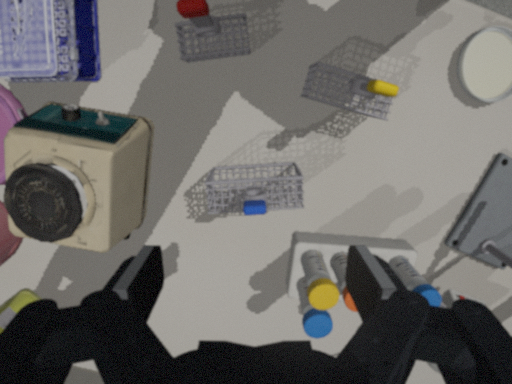

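```bash
sed -i 's/(P\[:,2\]>zmin)$/(P[:,2]>zmin)\&(P[:,2]<.22)/' h.py
python3 - <<'E'
from h import *
s=state()
w=grab("wrist")
for c,r in(("blue",(.6,-.14)),("yel",(.467,-.06)),("red",(.446,-.222))):
    try: blob(w,c,r)
    except Exception as e: print(c,e)
plan([.601,-.1405,.15],13.5)
plan([.601,-.1405,.107],13.5)
E
```

```text
blue 268 180 z 0.11456459321958967 0.13093048866738882 mean [ 0.60334915 -0.14132602  0.12923942] rect [ 0.60367841 -0.14138504] (8.291223526000977, 20.06224822998047) 16.848018646240234 yaw 16.33900622072559
yel 360 273 z 0.13012929948653812 0.1463013851648092 mean [ 0.47117548 -0.0628345   0.14468126] rect [ 0.47120605 -0.06258867] (20.573579788208008, 9.383708953857422) 88.65142822265625 yaw -0.7467113410298799
red 369 266 z 0.1448263390016961 0.16212118258247896 mean [ 0.45068896 -0.22366458  0.1603918 ] rect [ 0.45072952 -0.22354398] (8.26494026184082, 21.560665130615234) 13.030213356018066 yaw 15.856459730699719
MOVE -0.0586 -0.0034 0.2370 0.0002 0.0001 -0.0019 dist 0.12208347086497678
MOVE -0.0586 -0.0034 0.3230 0.0002 0.0001 -0.0019 dist 0.16414587562576866
```

Call:
jog_arm --motion "100 -0.0617 -0.002 0.08 0 0 -0.02; 100 -0.0617 -0.002 0.16 0 0 -0.02; 100 -0.0617 -0.002 0.23 0 0 -0.02; 100 -0.0617 -0.002 0.29 0 0 -0.02; 100 -0.0617 -0.002 0.322 0 0 -0.02"

```text
time: 4.05
tool_pos: [0.6015, -0.1393, 0.1056]
tool_rot: [-0.001, -0.131, 0.991, 0.001]
contact_force: [-0.5, -0.3, 0.3]
gripper_width: 0.996
grasp_force: 0.0
```

Call:
jog_arm --motion "60 0 0 0 0 0 0; 30 0 0 0 0 0 0; 10 0 0 0 0 0 0; 10 0 0 0 0 0 0; 10 0 0 0 0 0 0"

```text
time: 4.68
tool_pos: [0.6035, -0.1409, 0.109]
tool_rot: [0.001, -0.13, 0.991, -0.0]
contact_force: [-0.8, 2.1, 5.6]
gripper_width: 0.239
grasp_force: 59.2
```

```bash
python3 - <<'E'
from h import *
plan([.43,.12,.30],-10.3)
E
```

```text
MOVE 0.1997 0.5935 -0.3827 0.0001 0.0014 0.2940 dist 0.3669489505993408
```

Call:
jog_arm --motion "10 0 0 -0.03 0 0 0; 10 0 0 -0.11 0 0 0; 10 0.02 0.06 -0.21 0 0 0.05; 10 0.05 0.14 -0.28 0 0 0.11; 10 0.08 0.23 -0.33 0 0 0.17"

```text
time: 5.3
tool_pos: [0.5338, -0.04, 0.2747]
tool_rot: [0.001, -0.001, 1.0, -0.0]
contact_force: [0.6, 0.6, -2.6]
gripper_width: 0.239
grasp_force: 59.2
```

Call:
jog_arm --motion "10 0 0 0 0 0 0; 10 0 0 0 0 0 0; 10 0 0 0 0 0 0; 10 0 0 0 0 0 0; 10 0 0 0 0 0 0"

```text
time: 5.92
tool_pos: [0.5343, -0.0407, 0.2716]
tool_rot: [-0.001, -0.003, 1.0, 0.0]
contact_force: [-0.5, 0.8, -2.3]
gripper_width: 0.239
grasp_force: 59.3
```

```bash
python3 - <<'E'
from h import *
s=state(); print({k:s[k] for k in("tool_pos","contact_force","ft_torque","gripper_width","grasp_force")})
plan([.43,.12,.30],-10.3)
E
```

```text
{'tool_pos': array([ 0.53429738, -0.04070265,  0.27156023]), 'contact_force': array([-0.48000385,  0.82907169, -2.25830604]), 'ft_torque': array([ 0.05433797,  0.02069212, -0.02862371]), 'gripper_width': 0.23902918218517105, 'grasp_force': 59.31075096130371}
MOVE 0.2069 0.3226 -0.0565 0.0001 -0.0009 0.1235 dist 0.1936804273098555
```

Call:
jog_arm --motion "10 0.05 0.08 -0.02 0 0 0.04; 10 0.1 0.16 -0.05 0 0 0.08; 10 0.15 0.24 -0.057 0 0 0.124; 10 0.2 0.31 -0.057 0 0 0.124; 10 0.207 0.323 -0.057 0 0 0.124"

```text
time: 6.55
tool_pos: [0.4289, 0.122, 0.3011]
tool_rot: [0.0, 0.088, 0.996, 0.0]
contact_force: [0.1, 0.2, -3.0]
gripper_width: 0.243
grasp_force: 59.6
```

```bash
python3 - <<'E'
from h import *
s=state(); print({k:s[k] for k in("time","tool_pos","tool_rot")})
w=grab("wrist"); np.savez("w2.npz",**w); cv2.imwrite("pics/w2.png",w["color"][:,:,::-1])
P,u,v=pts(w)
m=(np.abs(P[:,2]-.155)<.015)&(P[:,0]>.42)&(P[:,0]<.61)&(np.abs(P[:,1]-.235)<.04)
Q=P[m]
for a in np.arange(.46,.62,.01):
    k=(Q[:,0]>=a)&(Q[:,0]<a+.01)
    if k.sum(): print(round(a,3),k.sum(),np.median(Q[k],0),Q[k][:,1].min(),Q[k][:,1].max(),Q[k][:,2].max())
for t in("hook_root","basket_large_eye"): print(t,place_of("wrist",t)[:2])
E
```

```text
{'time': 6.55, 'tool_pos': array([0.4288709 , 0.12200618, 0.30106209]), 'tool_rot': array([3.76181195e-04, 8.83238142e-02, 9.96091730e-01, 1.67450375e-04])}
0.47 31 [0.47904947 0.23926916 0.151291  ] 0.23597151032876554 0.2447848667128672 0.15479701195092138
0.48 123 [0.48491053 0.23782105 0.15345517] 0.23278981938201276 0.24499061695971494 0.1555238814509467
0.49 130 [0.49506737 0.2360984  0.15354647] 0.23131433421293512 0.24456262305223692 0.15791442118235643
0.5 127 [0.5049765  0.23431787 0.15415126] 0.229851962356429 0.24153563486006996 0.16305715050424846
0.51 98 [0.51417642 0.23197935 0.15370444] 0.22783164947699347 0.23709200026399904 0.16404447182313153
0.52 104 [0.52477311 0.23060762 0.15323784] 0.22655129795085488 0.23796212398229155 0.1553049225193911
0.53 101 [0.53493273 0.22870267 0.15350797] 0.22482976295604007 0.23625559115334452 0.15589695734899023
0.54 97 [0.54478822 0.22714128 0.15335801] 0.22319149029658403 0.23486686832500642 0.15550334630119744
0.55 197 [0.55742524 0.22438622 0.15374027] 0.21629226571701954 0.23620438879266548 0.16071172448875415
0.56 101 [0.5628305  0.2265478  0.15839801] 0.2148263207481577 0.23726188564503325 0.16012005504243104
0.57 1 [0.57349601 0.22869878 0.15296129] 0.22869878183630687 0.22869878183630687 0.15296129337002662
hook_root [{'at': [0.4705, -0.0607, 0.0835], 'p': 0.58}, {'at': [0.6234, 0.2191, 0.1452], 'p': 0.57}]
basket_large_eye [{'at': [0.4259, 0.1209, 0.2873], 'p': 0.78}]
```

View pics/w2.png

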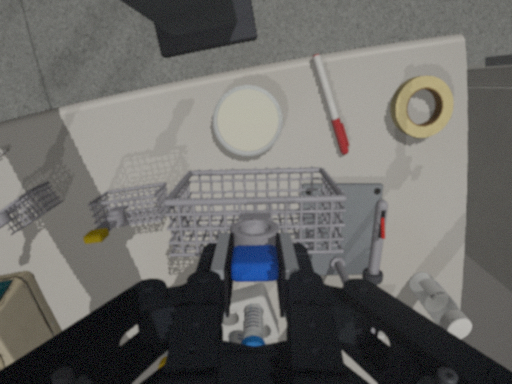

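```bash
python3 - <<'E'
from h import *
np.set_printoptions(precision=4,suppress=True)
w=dict(np.load("w2.npz"));w["k1"]=float(w["k1"])
P,u,v=pts(w); hsv=cv2.cvtColor(w["color"],cv2.COLOR_RGB2HSV)[v,u]
q0=R([3.76e-4,.0883238,.99609,1.67e-4]); t0=np.array([.42887,.122006,.301062])
L=(P-t0)@q0
k=(hsv[:,0]>100)&(hsv[:,0]<128)&(hsv[:,1]>120)&(np.abs(L)<.04).all(1)
B=L[k];print("blue tool frame",k.sum(),np.percentile(B,[2,50,98],0))
# eye front face: pixels about (255,228)
k=(np.abs(u-255)<22)&(v>208)&(v<248)&(np.abs(L)<.04).all(1); E=L[k]; print("eye",np.percentile(E,[2,50,98],0))
# bar axis fit in hook frame
m=(np.abs(P[:,2]-.152)<.012)&(P[:,0]>.46)&(P[:,0]<.60)&(np.abs(P[:,1]-.235)<.03)
Q=P[m]; a=np.radians(-10.1); X=Q[:,0]*np.cos(a)+Q[:,1]*np.sin(a); Y=-Q[:,0]*np.sin(a)+Q[:,1]*np.cos(a)
print("tip X",np.sort(X)[[0,3,10]])
for b in np.arange(.42,.54,.006):
    k=(X>=b)&(X<b+.006)
    if k.sum(): print(round(b,3),k.sum(),Y[k].min(),Y[k].max(),Q[k][:,2].max())
E
```

```text
blue tool frame 1634 [[-0.0046 -0.011  -0.022 ]
 [ 0.0026 -0.0009 -0.0194]
 [ 0.0039  0.0092 -0.004 ]]
eye [[-0.0017 -0.0113 -0.0046]
 [ 0.0044 -0.0004  0.0172]
 [ 0.0062  0.01    0.0357]]
tip X [0.4285 0.4287 0.4291]
0.426 49 0.31550287644171204 0.3256238916861521 0.15479701195092138
0.432 74 0.31534610947853303 0.3262941577734974 0.1555238814509467
0.438 72 0.31479118331174344 0.3270929967886177 0.1563307168476749
0.444 78 0.315109374089005 0.32718350515399985 0.15791442118235643
0.45 76 0.31517024745365063 0.32601735681877286 0.16079160600799058
0.456 71 0.31518566707048495 0.32280174985900667 0.16305715050424846
0.462 58 0.31486247594549976 0.3223156616975751 0.16391946016224118
0.468 60 0.3152891785968547 0.3257078285693514 0.15519565494513354
0.474 63 0.3152545924507122 0.3263254609269047 0.1553049225193911
0.48 57 0.3153987404990877 0.32639813916988425 0.15580530571128293
0.486 59 0.31534124955458703 0.32566939868612116 0.15589695734899023
0.492 60 0.3156627820038192 0.3264680533653346 0.15541492866565615
0.498 56 0.31575857301965593 0.32616826329472587 0.15632985542864858
0.504 105 0.31183341001330034 0.33070043830476664 0.15833378904203493
0.51 140 0.3107731389168488 0.3320052945654054 0.16071172448875415
0.516 30 0.310346612671339 0.3305397172780303 0.1599638203469455
0.522 1 0.32572679515145975 0.32572679515145975 0.15296129337002662
```

```bash
cat >> h.py <<'E'
A=np.radians(-10.)
def hk(X,Y,z): return [X*np.cos(A)-Y*np.sin(A),X*np.sin(A)+Y*np.cos(A),z]
def inhk(p): return np.array([p[0]*np.cos(A)+p[1]*np.sin(A),-p[0]*np.sin(A)+p[1]*np.cos(A),p[2]])
E
python3 - <<'E'
from h import *
# axis with yaw -10 : recompute through a bar point
c=np.cos(np.radians(-10.1));sn=np.sin(np.radians(-10.1))
for X,Y in((.4285,.3212),(.4655,.3212),(.5105,.3214)): print(inhk([X*c-Y*sn,X*sn+Y*c,0]))
plan(hk(.394,.3220,.30),-10);plan(hk(.394,.3220,.164),-10)
E
```

```text
[0.42905995 0.32045164 0.        ]
[0.46605989 0.32038706 0.        ]
[0.51106017 0.32050852 0.        ]
MOVE 0.0186 0.2576 0.0014 -0.0003 0.0002 -0.0034 dist 0.12913497993732176
MOVE 0.0187 0.2577 0.2734 -0.0003 0.0002 -0.0034 dist 0.18808757014532243
```

Call:
jog_arm --motion "10 0.009 0.09 0 0 0 0; 10 0.0186 0.19 0 0 0 -0.0034; 10 0.0186 0.256 0.03 0 0 -0.0034; 10 0.0186 0.256 0.12 0 0 -0.0034; 10 0.0186 0.256 0.2 0 0 -0.0034"

```text
time: 7.32
tool_pos: [0.4445, 0.2475, 0.1991]
tool_rot: [-0.0, 0.088, 0.996, -0.0]
contact_force: [0.8, -0.7, -2.9]
gripper_width: 0.241
grasp_force: 59.9
```

Call:
jog_arm --motion "10 0 0 0.05 0 0 0; 10 0 0 0.073 0 0 0; 10 0 0 0.073 0 0 0; 10 0 0 0.073 0 0 0; 10 0 0 0.073 0 0 0"

```text
time: 7.95
tool_pos: [0.4445, 0.2484, 0.1659]
tool_rot: [0.001, 0.087, 0.996, 0.001]
contact_force: [0.7, 0.2, -2.4]
gripper_width: 0.241
grasp_force: 59.9
```

```bash
python3 - <<'E'
from h import *
s=state(); print(s["time"],inhk(s["tool_pos"]),s["contact_force"])
plan(hk(.394,.3211,.164),-10)
plan(hk(.415,.3211,.164),-10)
f=grab("scene"); np.savez("s1.npz",**f); w=grab("wrist"); np.savez("w3.npz",**w)
p=proj(f,[.46,.24,.15])[0].astype(int)
c=f["color"][p[1]-50:p[1]+50,p[0]-65:p[0]+65]
cv2.imwrite("pics/s1.png",np.hstack([cv2.resize(c,(520,400))[:,:,::-1]]))
E
```

```text
7.95 [0.39460867 0.32184011 0.16592215] [ 0.69338588  0.19643547 -2.39751937]
MOVE 0.0012 -0.0015 0.0038 0.0009 0.0016 -0.0002 dist 0.0021477620624220112
MOVE -0.0408 -0.0015 0.0039 0.0009 0.0016 -0.0002 dist 0.02049509128097904
```

View pics/s1.png

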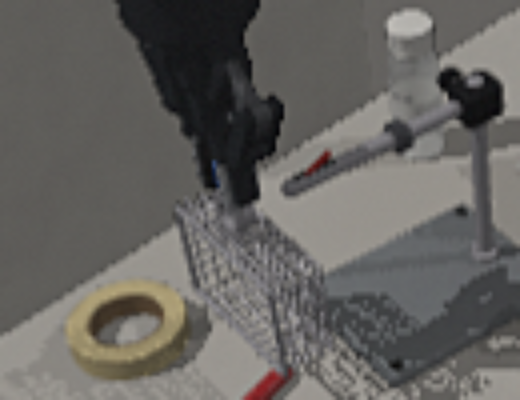

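Call:
jog_arm --motion "10 -0.015 -0.0015 0.0035 0 0 0; 10 -0.03 -0.0015 0.0035 0 0 0; 10 -0.045 -0.0015 0.0035 0 0 0; 10 -0.06 -0.0015 0.0035 0 0 0; 10 -0.07 -0.0015 0.0035 0 0 0"

```text
time: 8.68
tool_pos: [0.4785, 0.2412, 0.1625]
tool_rot: [-0.0, 0.087, 0.996, -0.0]
contact_force: [1.0, -0.3, -1.9]
gripper_width: 0.242
grasp_force: 59.9
```

```bash
cat > st.py <<'E'
from h import *
np.set_printoptions(precision=4,suppress=True)
ss=[state() for _ in range(1)]
s=ss[0]
c,n=np.cos(A),np.sin(A); F=s["contact_force"]
print("t",s["time"],"XYZ",inhk(s["tool_pos"]),"F",np.array([F[0]*c+F[1]*n,-F[0]*n+F[1]*c,F[2]]),"tq",s["ft_torque"],"yaw",np.degrees(np.arctan2(-R(s["tool_rot"])[1,0],-R(s["tool_rot"])[0,0])))
E
python3 st.py
```

```text
t 8.675 XYZ [0.4293 0.3207 0.1625] F [ 1.0702 -0.1225 -1.8827] tq [0.0733 0.014  0.0427] yaw -10.024944105007657
```

Call:
jog_arm --motion "10 -0.006 0 -0.001 0 0 0; 10 -0.012 0 -0.001 0 0 0; 10 -0.018 0 -0.001 0 0 0; 10 -0.024 0 -0.001 0 0 0; 10 -0.03 0 -0.001 0 0 0"

```text
time: 9.3
tool_pos: [0.4921, 0.2389, 0.163]
tool_rot: [-0.001, 0.087, 0.996, 0.0]
contact_force: [-2.7, -0.2, 0.1]
gripper_width: 0.238
grasp_force: 60.0
```

```bash
python3 st.py; python3 - <<'E'
from h import *
f=grab("scene"); w=grab("wrist")
p=proj(f,[.49,.24,.16])[0].astype(int)
c=f["color"][p[1]-40:p[1]+40,p[0]-50:p[0]+50]
cv2.imwrite("pics/s2.png",np.hstack([cv2.resize(c,(450,360)),cv2.resize(w["color"][180:384,120:375],(350,360))])[:,:,::-1])
E
```

```text
t 9.3 XYZ [0.4431 0.3207 0.163 ] F [-2.6744 -0.6414  0.083 ] tq [0.0567 0.6463 0.0346] yaw -10.002988741880852
```

View pics/s2.png

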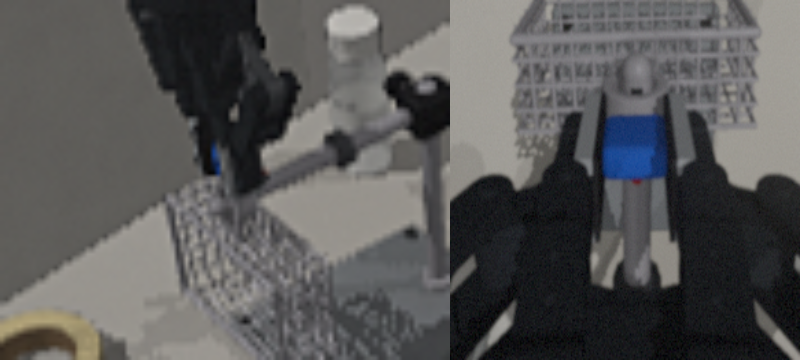

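Call:
jog_arm --motion "10 -0.008 0 0 0 0 0; 10 -0.016 0 0 0 0 0; 10 -0.024 0 0 0 0 0; 10 -0.032 0 0 0 0 0; 10 -0.04 0 0 0 0 0"

```text
time: 10.02
tool_pos: [0.513, 0.2352, 0.1633]
tool_rot: [0.0, 0.087, 0.996, 0.0]
contact_force: [-1.7, -0.3, 0.6]
gripper_width: 0.24
grasp_force: 60.1
```

```bash
python3 st.py
```

```text
t 10.025 XYZ [0.4644 0.3207 0.1633] F [-1.6142 -0.5625  0.5577] tq [0.0819 0.3356 0.0118] yaw -10.016332614446627
```

Call:
jog_arm --motion "10 -0.014 0 0 0 0 0; 10 -0.028 0 0 0 0 0; 10 -0.042 0 0 0 0 0; 10 -0.056 0 0 0 0 0; 10 -0.064 0 0 0 0 0"

```text
time: 10.65
tool_pos: [0.5444, 0.2295, 0.1629]
tool_rot: [-0.0, 0.087, 0.996, -0.0]
contact_force: [0.3, 0.0, -1.8]
gripper_width: 0.24
grasp_force: 59.9
```

Call:
jog_arm --motion "10 -0.002 0 0 0 0 0; 10 -0.004 0 0 0 0 0; 10 -0.006 0 0 0 0 0; 10 -0.008 0 0 0 0 0; 10 -0.009 0 0 0 0 0"

```text
time: 11.28
tool_pos: [0.5483, 0.2289, 0.1631]
tool_rot: [0.0, 0.087, 0.996, 0.0]
contact_force: [-1.4, -0.3, -1.3]
gripper_width: 0.24
grasp_force: 59.9
```

```bash
python3 st.py
```

```text
t 11.275 XYZ [0.5002 0.3207 0.1631] F [-1.2798 -0.5582 -1.3246] tq [-0.0102  0.0031  0.0243] yaw -10.006776024610211
```

Call:
jog_arm --motion "10 -0.001 0 0 0 0 0; 10 -0.002 0 0 0 0 0; 10 -0.003 0 0 0 0 0; 10 -0.004 0 0 0 0 0; 10 -0.004 0 0 0 0 0"

```text
time: 11.9
tool_pos: [0.5499, 0.2286, 0.163]
tool_rot: [-0.0, 0.087, 0.996, -0.0]
contact_force: [-1.8, 1.3, -0.8]
gripper_width: 0.244
grasp_force: 60.0
```

```bash
python3 st.py
```

```text
t 11.9 XYZ [0.5019 0.3207 0.163 ] F [-2.0474  1.0018 -0.8008] tq [ 0.0317  0.3821 -0.0251] yaw -10.01082828983822
```

Call:
jog_arm --motion "10 -0.001 0 0 0 0 0; 10 -0.002 0 0 0 0 0; 10 -0.003 0 0 0 0 0; 10 -0.004 0 0 0 0 0; 10 -0.004 0 0 0 0 0"

```text
time: 12.52
tool_pos: [0.5503, 0.2286, 0.163]
tool_rot: [-0.003, 0.087, 0.996, -0.0]
contact_force: [-8.4, 0.3, 2.4]
gripper_width: 0.242
grasp_force: 60.6
```

```bash
python3 st.py
```

```text
t 12.525 XYZ [0.5022 0.3207 0.163 ] F [-8.3192 -1.1271  2.3655] tq [0.0872 1.6225 0.0202] yaw -9.992354705866974
```

Call:
jog_arm --motion "30 0 0 0 0 0 0; 60 0 0 0 0 0 0; 80 0 0 0 0 0 0; 90 0 0 -0.04 0 0 0; 90 0 0 -0.12 0 0 0"

```text
time: 13.15
tool_pos: [0.5514, 0.2279, 0.2228]
tool_rot: [-0.001, 0.087, 0.996, -0.001]
contact_force: [1.2, -0.6, 0.6]
gripper_width: 0.896
grasp_force: 0.0
```

```bash
python3 st.py; python3 - <<'E'
from h import *
w=grab("wrist"); f=grab("scene")
blob(w,"blue",(.552,.228),zmin=.15); 
P,u,v=pts(w)
print([ (round(r["p"],2),r["at"],inhk(r["at"])) for r in place_of("wrist","basket_large_eye")[:1]])
p=proj(f,[.53,.24,.15])[0].astype(int)
c=f["color"][p[1]-48:p[1]+48,p[0]-60:p[0]+60]
cv2.imwrite("pics/s3.png",np.hstack([cv2.resize(c,(450,360)),cv2.resize(w["color"][180:384,120:375],(350,360))])[:,:,::-1])
plan([.44,-.064,.28],2)
E
```

```text
t 13.15 XYZ [0.5035 0.3202 0.2228] F [ 1.2685 -0.3682  0.596 ] tq [ 0.0055 -0.0823 -0.022 ] yaw -10.018188103866208
blue 743 481 z 0.16447251640033891 0.18333279174376163 mean [0.551423   0.22757727 0.18176697] rect [0.55178772 0.22741705] (21.18515396118164, 9.739603996276855) 80.8841781616211 yaw -10.141721495192803
[(0.75, [0.5477, 0.2249, 0.1468], array([0.50032573, 0.31659037, 0.1468    ]))]
MOVE 0.1229 -0.6161 -0.1067 0.0018 0.0052 -0.1398 dist 0.318632135581149
```

View pics/s3.png

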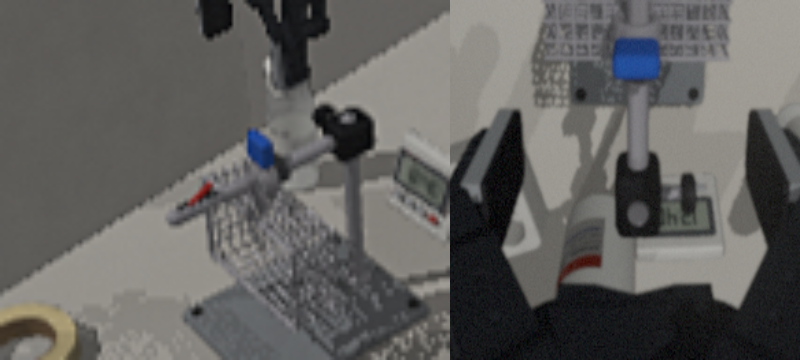

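Call:
jog_arm --motion "100 0 -0.03 -0.08 0 0 0; 100 0.03 -0.15 -0.107 0 0 -0.035; 100 0.055 -0.27 -0.107 0 0 -0.07; 100 0.08 -0.39 -0.107 0 0 -0.105; 100 0.105 -0.51 -0.107 0 0 -0.14"

```text
time: 13.92
tool_pos: [0.4551, -0.0153, 0.2764]
tool_rot: [0.0, -0.019, 1.0, -0.0]
contact_force: [0.5, -0.0, 0.1]
gripper_width: 1.0
grasp_force: 0.0
```

Call:
jog_arm --motion "100 0.018 -0.1 0 0 0 0; 100 0.02 -0.107 0 0 0 0; 100 0.02 -0.107 0 0 0 0; 100 0.02 -0.107 0 0 0 0; 100 0.02 -0.107 0 0 0 0"

```text
time: 14.55
tool_pos: [0.4483, -0.0665, 0.2765]
tool_rot: [-0.0, -0.019, 1.0, 0.0]
contact_force: [0.3, -0.5, 0.8]
gripper_width: 0.997
grasp_force: 0.0
```

```bash
python3 - <<'E'
from h import *
s=state();print(s["time"],s["tool_pos"])
w=grab("wrist"); t=blob(w,"yel",(.467,-.06)); c=t.mean(0)
print(c); plan([.4715,-.0628,.125],1); plan([c[0],c[1],.125],1)
E
```

```text
14.55 [ 0.44832906 -0.06650902  0.27646649]
yel 305 207 z 0.12821498464876918 0.1461992382145142 mean [ 0.46989008 -0.06165971  0.14470303] rect [ 0.470172   -0.06154274] (8.798321723937988, 20.193641662597656) 1.5629920959472656 yaw -0.9309813257809944
[ 0.46989008 -0.06165971  0.14470303]
MOVE -0.0467 0.0058 0.3030 0.0001 -0.0002 0.0132 dist 0.15329398588129106
MOVE -0.0436 0.0082 0.3030 0.0001 -0.0002 0.0132 dist 0.15309130731783807
```

Call:
jog_arm --motion "100 -0.045 0.007 0.08 0 0 0.017; 100 -0.045 0.007 0.16 0 0 0.017; 100 -0.045 0.007 0.23 0 0 0.017; 100 -0.045 0.007 0.28 0 0 0.017; 100 -0.045 0.007 0.301 0 0 0.017"

```text
time: 15.22
tool_pos: [0.4696, -0.0624, 0.1242]
tool_rot: [-0.001, -0.005, 1.0, 0.0]
contact_force: [0.2, 0.2, 0.5]
gripper_width: 0.999
grasp_force: 0.0
```

Call:
jog_arm --motion "60 0 0 0 0 0 0; 30 0 0 0 0 0 0; 10 0 0 0 0 0 0; 10 0 0 0 0 0 0; 10 0 0 0 0 0 0"

```text
time: 15.85
tool_pos: [0.4712, -0.0632, 0.1272]
tool_rot: [0.001, -0.005, 1.0, 0.0]
contact_force: [0.6, 1.5, 5.2]
gripper_width: 0.239
grasp_force: 59.3
```

```bash
python3 st.py; python3 - <<'E'
from h import *
s=state();print(s["tool_pos"])
plan([.44,.09,.33],-10)
E
```

```text
t 15.85 XYZ [0.475  0.0196 0.1272] F [0.2921 1.6104 5.2008] tq [ 0.3663 -0.0129  0.0446] yaw 0.562677631416096
[ 0.47123404 -0.06318487  0.12723168]
MOVE 0.0586 0.3070 -0.4056 0.0002 0.0013 0.1229 dist 0.256039374206041
```

Call:
jog_arm --motion "10 0 0 -0.03 0 0 0; 10 0 0 -0.11 0 0 0; 10 0.02 0.08 -0.2 0 0 0.04; 10 0.04 0.17 -0.27 0 0 0.08; 10 0.058 0.28 -0.3 0 0 0.123"

```text
time: 16.48
tool_pos: [0.4405, 0.0771, 0.2794]
tool_rot: [0.002, 0.089, 0.996, -0.0]
contact_force: [1.1, 0.9, -1.8]
gripper_width: 0.237
grasp_force: 59.2
```

```bash
python3 st.py; python3 - <<'E'
from h import *
plan(hk(.392,.3207,.28),-10)
plan(hk(.392,.3207,.189),-10)
E
```

```text
t 16.475 XYZ [0.4204 0.1524 0.2794] F [ 0.8891  1.1053 -1.753 ] tq [-0.0104 -0.0118 -0.044 ] yaw -10.248774675796167
MOVE 0.0582 0.3364 -0.0013 0.0002 0.0032 -0.0029 dist 0.17070987242755606
MOVE 0.0591 0.3364 0.1807 0.0002 0.0032 -0.0029 dist 0.19318423820577083
```

Call:
jog_arm --motion "10 0.03 0.11 0 0 0 0; 10 0.058 0.22 0 0 0 -0.003; 10 0.058 0.32 0 0 0 -0.003; 10 0.058 0.336 0.06 0 0 -0.003; 10 0.059 0.336 0.14 0 0 -0.003"

```text
time: 17.1
tool_pos: [0.4408, 0.2481, 0.2067]
tool_rot: [0.001, 0.084, 0.996, 0.0]
contact_force: [-0.2, -0.7, -3.0]
gripper_width: 0.24
grasp_force: 59.3
```

Call:
jog_arm --motion "10 0 0 0.03 0 0 0; 10 0 0 0.036 0 0 0; 10 0 0 0.036 0 0 0; 10 0 0 0.036 0 0 0; 10 0 0 0.036 0 0 0"

```text
time: 17.73
tool_pos: [0.4409, 0.2471, 0.1893]
tool_rot: [0.001, 0.085, 0.996, 0.0]
contact_force: [-0.1, 0.4, -1.4]
gripper_width: 0.242
grasp_force: 59.3
```

```bash
python3 st.py; python3 - <<'E'
from h import *
s=state()
w=grab("wrist"); np.savez("w4.npz",**w)
P,u,v=pts(w); hsv=cv2.cvtColor(w["color"],cv2.COLOR_RGB2HSV)[v,u]
L=(P-s["tool_pos"])@R(s["tool_rot"])
k=(hsv[:,0]>18)&(hsv[:,0]<34)&(hsv[:,1]>120)&(np.abs(L)<.04).all(1)
print(k.sum(),np.percentile(L[k],[2,50,98],0))
plan(hk(.392,.3207,.189),-10)
E
```

```text
t 17.725 XYZ [0.3912 0.3199 0.1893] F [-0.1413  0.3436 -1.4172] tq [-0.0254  0.0168 -0.0394] yaw -9.763748548385715
1613 [[-0.00326866 -0.01090063 -0.01966491]
 [ 0.00419963 -0.00090842 -0.01680562]
 [ 0.00571883  0.0094235  -0.00145183]]
MOVE -0.0018 0.0017 0.0000 0.0005 0.0009 0.0028 dist 0.0012360194309302124
```

Call:
jog_arm --motion "10 -0.02 0.0016 0 0 0 0.003; 10 -0.04 0.0016 0 0 0 0.003; 10 -0.06 0.0016 0 0 0 0.003; 10 -0.074 0.0016 0 0 0 0.003; 10 -0.08 0.0016 0 0 0 0.003"

```text
time: 18.4
tool_pos: [0.4803, 0.2408, 0.1879]
tool_rot: [-0.0, 0.087, 0.996, -0.0]
contact_force: [-1.5, 0.9, -2.4]
gripper_width: 0.236
grasp_force: 59.3
```

```bash
python3 st.py
```

```text
t 18.4 XYZ [0.4312 0.3206 0.1879] F [-1.6184  0.6639 -2.3594] tq [-0.0173  0.0305  0.0149] yaw -10.035538259910808
```

Call:
jog_arm --motion "10 -0.006 0 -0.001 0 0 0; 10 -0.012 0 -0.001 0 0 0; 10 -0.018 0 -0.001 0 0 0; 10 -0.024 0 -0.001 0 0 0; 10 -0.03 0 -0.001 0 0 0"

```text
time: 19.02
tool_pos: [0.494, 0.2386, 0.1885]
tool_rot: [-0.001, 0.087, 0.996, 0.0]
contact_force: [-3.9, 0.7, -0.4]
gripper_width: 0.239
grasp_force: 59.5
```

```bash
python3 st.py
```

```text
t 19.025 XYZ [0.445  0.3207 0.1885] F [-3.9654  0.0489 -0.3877] tq [ 0.1721  0.7057 -0.0147] yaw -10.004530637770559
```

Same ramp signature as the large one; go on.

Call:
jog_arm --motion "10 -0.008 0 0 0 0 0; 10 -0.016 0 0 0 0 0; 10 -0.024 0 0 0 0 0; 10 -0.032 0 0 0 0 0; 10 -0.04 0 0 0 0 0"

```text
time: 19.65
tool_pos: [0.5149, 0.2348, 0.1888]
tool_rot: [0.001, 0.087, 0.996, 0.0]
contact_force: [-2.2, 0.8, 1.1]
gripper_width: 0.242
grasp_force: 59.5
```

Call:
jog_arm --motion "10 -0.008 0 0 0 0 0; 10 -0.016 0 0 0 0 0; 10 -0.024 0 0 0 0 0; 10 -0.03 0 0 0 0 0; 10 -0.036 0 0 0 0 0"

```text
time: 20.27
tool_pos: [0.5322, 0.2317, 0.1883]
tool_rot: [-0.0, 0.087, 0.996, -0.0]
contact_force: [-1.6, -0.7, -1.1]
gripper_width: 0.24
grasp_force: 59.3
```

```bash
python3 st.py
```

```text
t 20.275 XYZ [0.4839 0.3206 0.1883] F [-1.4436 -1.0011 -1.1016] tq [-0.0557  0.0224 -0.0381] yaw -10.014755399972797
```

Expected contact at X≈0.490.

Call:
jog_arm --motion "10 -0.003 0 0 0 0 0; 10 -0.006 0 0 0 0 0; 10 -0.009 0 0 0 0 0; 10 -0.011 0 0 0 0 0; 10 -0.011 0 0 0 0 0"

```text
time: 20.9
tool_pos: [0.5374, 0.2308, 0.1885]
tool_rot: [-0.0, 0.087, 0.996, -0.0]
contact_force: [0.1, 0.0, -1.2]
gripper_width: 0.239
grasp_force: 59.3
```

Call:
jog_arm --motion "10 -0.001 0 0 0 0 0; 10 -0.002 0 0 0 0 0; 10 -0.003 0 0 0 0 0; 10 -0.004 0 0 0 0 0; 10 -0.004 0 0 0 0 0"

```text
time: 21.52
tool_pos: [0.5387, 0.2307, 0.1884]
tool_rot: [-0.001, 0.087, 0.996, -0.0]
contact_force: [-5.2, 0.5, -0.8]
gripper_width: 0.234
grasp_force: 59.5
```

```bash
python3 st.py
```

```text
t 21.525 XYZ [0.4904 0.3207 0.1884] F [-5.2394 -0.3853 -0.7561] tq [0.1607 1.0621 0.0253] yaw -9.995848359746306
```

Call:
jog_arm --motion "10 -0.001 0 0 0 0 0; 10 -0.002 0 0 0 0 0; 10 -0.002 0 0 0 0 0; 10 -0.002 0 0 0 0 0; 10 -0.002 0 0 0 0 0"

```text
time: 22.15
tool_pos: [0.5391, 0.2306, 0.1884]
tool_rot: [-0.002, 0.087, 0.996, -0.0]
contact_force: [-6.9, 1.6, 2.0]
gripper_width: 0.24
grasp_force: 59.6
```

```bash
python3 st.py
```

```text
t 22.15 XYZ [0.4909 0.3207 0.1884] F [-7.0557  0.3323  1.9563] tq [0.1908 1.4237 0.041 ] yaw -9.989326602608704
```

Call:
jog_arm --motion "30 0 0 0 0 0 0; 60 0 0 0 0 0 0; 80 0 0 0 0 0 0; 90 0 0 -0.04 0 0 0; 90 0 0 -0.12 0 0 0"

```text
time: 22.78
tool_pos: [0.5396, 0.23, 0.2484]
tool_rot: [-0.001, 0.087, 0.996, -0.001]
contact_force: [0.6, -0.5, -0.4]
gripper_width: 0.9
grasp_force: 0.0
```

```bash
python3 st.py; python3 - <<'E'
from h import *
w=grab("wrist")
t=blob(w,"yel",(.539,.23),zmin=.15); print(inhk(t.mean(0)))
try:
    t=blob(w,"blue",(.552,.228),zmin=.15); print(inhk(t.mean(0)))
except Exception as e: print(e)
plan([.425,-.226,.27],15)
E
```

```text
t 22.775 XYZ [0.4915 0.3202 0.2484] F [ 0.6466 -0.4359 -0.4004] tq [ 0.0223  0.002  -0.002 ] yaw -10.018927832610576
yel 728 465 z 0.18665228958292426 0.2061329496034969 mean [0.53783886 0.22902397 0.20462718] rect [0.5382356  0.22912833] (21.54058265686035, 9.545716285705566) 80.62452697753906 yaw -7.642785109833568
[0.48989828 0.31893932 0.20462718]
blue 108 108 z 0.18043071370647049 0.1832876672843681 mean [0.55449352 0.22724064 0.18194941] rect [0.55450195 0.22691316] (19.914701461791992, 3.3798863887786865) 79.95149230957031 yaw -9.862378457921595
[0.50660959 0.32007513 0.18194941]
MOVE 0.0731 -0.9409 -0.0303 0.0015 0.0065 -0.2910 dist 0.47213549013376327
```

Call:
jog_arm --motion "100 0 -0.06 -0.03 0 0 0; 100 0.02 -0.17 -0.03 0 0 -0.05; 100 0.03 -0.29 -0.03 0 0 -0.11; 100 0.04 -0.41 -0.03 0 0 -0.17; 100 0.05 -0.53 -0.03 0 0 -0.23"

```text
time: 23.45
tool_pos: [0.4695, -0.0281, 0.2654]
tool_rot: [0.002, -0.087, 0.996, -0.001]
contact_force: [1.2, -0.8, 0.5]
gripper_width: 1.002
grasp_force: 0.0
```

Call:
jog_arm --motion "100 0.03 -0.1 0 0 0 -0.06; 100 0.06 -0.22 0 0 0 -0.06; 100 0.09 -0.33 0 0 0 -0.06; 100 0.11 -0.4 0 0 0 -0.06; 100 0.11 -0.4 0 0 0 -0.06"

```text
time: 24.08
tool_pos: [0.4492, -0.2351, 0.265]
tool_rot: [0.001, -0.128, 0.992, -0.001]
contact_force: [-0.8, -0.4, 0.8]
gripper_width: 1.001
grasp_force: 0.0
```

```bash
python3 st.py; python3 - <<'E'
from h import *
print(state()["tool_pos"])
w=grab("wrist"); t=blob(w,"red",(.4507,-.2236)); c=t.mean(0)
plan([.4507,-.2236,.140],15.5); plan([c[0]+.0005,c[1],.140],15.5)
E
```

```text
t 24.075 XYZ [ 0.4832 -0.1536  0.265 ] F [-0.7165 -0.5678  0.8052] tq [-0.0114  0.0189 -0.0027] yaw 14.687059029445631
[ 0.44924155 -0.23514865  0.26503314]
red 299 217 z 0.1443112045626732 0.1617857404056125 mean [ 0.44882901 -0.22501476  0.16030615] rect [ 0.44892548 -0.22506287] (8.549359321594238, 19.609603881835938) 21.200231552124023 yaw 21.115315612514344
MOVE -0.0073 0.0193 0.2496 -0.0008 0.0008 -0.0083 dist 0.12523912017161054
MOVE -0.0039 0.0173 0.2496 -0.0008 0.0008 -0.0083 dist 0.12512614314980783
```

Call:
jog_arm --motion "100 -0.0055 0.018 0.06 0 0 -0.014; 100 -0.0055 0.018 0.12 0 0 -0.014; 100 -0.0055 0.018 0.18 0 0 -0.014; 100 -0.0055 0.018 0.23 0 0 -0.014; 100 -0.0055 0.018 0.249 0 0 -0.014"

```text
time: 24.75
tool_pos: [0.4495, -0.2218, 0.138]
tool_rot: [-0.001, -0.141, 0.99, 0.001]
contact_force: [-0.2, -0.5, 1.1]
gripper_width: 0.999
grasp_force: 0.0
```

Call:
jog_arm --motion "60 0 0 0 0 0 0; 30 0 0 0 0 0 0; 10 0 0 0 0 0 0; 10 0 0 0 0 0 0; 10 0 0 0 0 0 0"

```text
time: 25.38
tool_pos: [0.4503, -0.2236, 0.1404]
tool_rot: [0.001, -0.14, 0.99, -0.0]
contact_force: [-0.7, 2.3, 5.2]
gripper_width: 0.235
grasp_force: 59.3
```

```bash
python3 st.py; python3 - <<'E'
from h import *
print(state()["tool_pos"])
plan([.44,.05,.30],-10)
E
```

```text
t 25.375 XYZ [ 0.4823 -0.142   0.1404] F [-1.0882  2.1341  5.2281] tq [0.2044 0.132  0.0122] yaw 16.11023306993783
[ 0.45033143 -0.22363407  0.14035944]
MOVE -0.1324 0.5311 -0.3197 -0.0005 0.0011 0.3038 dist 0.3169660136066201
```

Call:
jog_arm --motion "10 0 0 -0.03 0 0 0; 10 0 0.02 -0.11 0 0 0.03; 10 -0.03 0.12 -0.2 0 0 0.1; 10 -0.06 0.22 -0.25 0 0 0.17; 10 -0.085 0.33 -0.29 0 0 0.24"

```text
time: 26.0
tool_pos: [0.4447, -0.0518, 0.2862]
tool_rot: [0.001, 0.042, 0.999, -0.0]
contact_force: [1.5, 1.0, -1.1]
gripper_width: 0.237
grasp_force: 59.1
```

```bash
python3 st.py; python3 - <<'E'
from h import *
plan(hk(.392,.3207,.29),-10)
E
```

```text
t 26.0 XYZ [0.447  0.0262 0.2862] F [ 1.2769  1.2334 -1.0535] tq [ 0.0261 -0.055  -0.0048] yaw -4.782803797234912
MOVE 0.0559 0.5966 -0.0080 -0.0003 0.0016 0.0607 dist 0.2996297802564814
```

Call:
jog_arm --motion "10 0.02 0.12 0 0 0 0.02; 10 0.04 0.24 0 0 0 0.04; 10 0.056 0.36 0 0 0 0.0607; 10 0.056 0.48 0 0 0 0.0607; 10 0.056 0.5966 0 0 0 0.0607"

```text
time: 26.62
tool_pos: [0.4399, 0.2485, 0.2845]
tool_rot: [0.0, 0.085, 0.996, -0.0]
contact_force: [1.7, 0.2, -0.7]
gripper_width: 0.241
grasp_force: 59.1
```

```bash
python3 st.py; python3 - <<'E'
from h import *
plan(hk(.392,.3207,.2098),-10)
E
```

```text
t 26.625 XYZ [0.39   0.3211 0.2845] F [ 1.6186  0.4806 -0.6724] tq [ 0.024  -0.0184 -0.0248] yaw -9.701263639061363
MOVE -0.0038 -0.0008 0.1495 -0.0000 0.0007 0.0035 dist 0.07477517656834322
```

Call:
jog_arm --motion "10 0 -0.0008 0.06 0 0 0.003; 10 0 -0.0008 0.12 0 0 0.003; 10 0 -0.0008 0.149 0 0 0.003; 10 0 -0.0008 0.149 0 0 0.003; 10 0 -0.0008 0.149 0 0 0.003"

```text
time: 27.25
tool_pos: [0.441, 0.2462, 0.2112]
tool_rot: [0.001, 0.087, 0.996, 0.001]
contact_force: [-0.3, 0.1, -0.9]
gripper_width: 0.241
grasp_force: 59.2
```

```bash
python3 st.py; python3 - <<'E'
from h import *
s=state()
w=grab("wrist"); np.savez("w5.npz",**w)
P,u,v=pts(w); hsv=cv2.cvtColor(w["color"],cv2.COLOR_RGB2HSV)[v,u]
L=(P-s["tool_pos"])@R(s["tool_rot"])
k=(hsv[:,0]<7)&(hsv[:,1]>120)&(np.abs(L)<.03).all(1)
print(k.sum(),np.percentile(L[k],[2,50,98],0))
plan(hk(.432,.3207,.2098),-10)
E
```

```text
t 27.25 XYZ [0.3916 0.319  0.2112] F [-0.3539  0.009  -0.8889] tq [-0.041  -0.0141  0.012 ] yaw -10.013911114908948
1293 [[-0.00310591 -0.01081326 -0.02130003]
 [ 0.00400696 -0.00089957 -0.01905862]
 [ 0.00560644  0.00898256 -0.00376314]]
MOVE -0.0807 0.0031 0.0034 0.0010 0.0016 -0.0001 dist 0.040390499385481254
```

Call:
jog_arm --motion "10 -0.02 0.003 0.003 0 0 0; 10 -0.04 0.003 0.003 0 0 0; 10 -0.06 0.003 0.003 0 0 0; 10 -0.074 0.003 0.003 0 0 0; 10 -0.08 0.003 0.003 0 0 0"

```text
time: 27.92
tool_pos: [0.4804, 0.2405, 0.2079]
tool_rot: [-0.0, 0.087, 0.996, -0.0]
contact_force: [-0.4, -0.6, -1.9]
gripper_width: 0.239
grasp_force: 59.3
```

```bash
python3 st.py
```

```text
t 27.925 XYZ [0.4313 0.3203 0.2079] F [-0.2753 -0.6248 -1.8812] tq [-0.0542 -0.0647 -0.0127] yaw -10.006362792906224
```

Call:
jog_arm --motion "10 -0.003 0.001 -0.003 0 0 0; 10 -0.01 0.001 -0.003 0 0 0; 10 -0.016 0.001 -0.003 0 0 0; 10 -0.022 0.001 -0.003 0 0 0; 10 -0.028 0.001 -0.003 0 0 0"

```text
time: 28.55
tool_pos: [0.4934, 0.2389, 0.2095]
tool_rot: [-0.001, 0.087, 0.996, 0.0]
contact_force: [-3.3, 0.8, 0.1]
gripper_width: 0.237
grasp_force: 59.4
```

```bash
python3 st.py
```

```text
t 28.55 XYZ [0.4444 0.3209 0.2095] F [-3.4322  0.2119  0.0892] tq [0.1515 0.7711 0.0151] yaw -9.978514115846282
```

Call:
jog_arm --motion "10 -0.008 0 0 0 0 0; 10 -0.016 0 0 0 0 0; 10 -0.024 0 0 0 0 0; 10 -0.032 0 0 0 0 0; 10 -0.04 0 0 0 0 0"

```text
time: 29.18
tool_pos: [0.5141, 0.2352, 0.2098]
tool_rot: [0.001, 0.087, 0.996, 0.0]
contact_force: [-2.0, -0.3, 1.7]
gripper_width: 0.238
grasp_force: 59.5
```

Call:
jog_arm --motion "10 -0.004 0 0 0 0 0; 10 -0.008 0 0 0 0 0; 10 -0.012 0 0 0 0 0; 10 -0.015 0 0 0 0 0; 10 -0.016 0 0 0 0 0"

```text
time: 29.8
tool_pos: [0.5213, 0.2339, 0.2095]
tool_rot: [-0.0, 0.087, 0.996, 0.0]
contact_force: [-2.6, 0.0, 1.1]
gripper_width: 0.243
grasp_force: 59.5
```

```bash
python3 st.py
```

```text
t 29.8 XYZ [0.4728 0.3209 0.2095] F [-2.5317 -0.4313  1.1429] tq [ 0.045   0.4702 -0.0292] yaw -9.985389524609602
```

Call:
jog_arm --motion "10 -0.002 0 0 0 0 0; 10 -0.004 0 0 0 0 0; 10 -0.006 0 0 0 0 0; 10 -0.008 0 0 0 0 0; 10 -0.009 0 0 0 0 0"

```text
time: 30.42
tool_pos: [0.5252, 0.2332, 0.2091]
tool_rot: [-0.001, 0.087, 0.996, -0.0]
contact_force: [-4.1, 0.8, -0.6]
gripper_width: 0.237
grasp_force: 59.3
```

```bash
python3 st.py
```

```text
t 30.425 XYZ [0.4767 0.3208 0.2091] F [-4.1307  0.0744 -0.6293] tq [0.1648 0.803  0.0134] yaw -9.98575568940912
```

Contact. Push a little more to take up slack.

Call:
jog_arm --motion "10 -0.001 0 0 0 0 0; 10 -0.002 0 0 0 0 0; 10 -0.003 0 0 0 0 0; 10 -0.0035 0 0 0 0 0; 10 -0.0035 0 0 0 0 0"

```text
time: 31.05
tool_pos: [0.5263, 0.233, 0.2092]
tool_rot: [-0.002, 0.087, 0.996, -0.0]
contact_force: [-6.1, 0.7, 1.0]
gripper_width: 0.243
grasp_force: 59.5
```

```bash
python3 st.py; python3 - <<'E'
from h import *
s=state();w=grab("wrist")
P,u,v=pts(w); hsv=cv2.cvtColor(w["color"],cv2.COLOR_RGB2HSV)[v,u]
k=(hsv[:,0]<7)&(hsv[:,1]>120)&(P[:,2]>.15)&(P[:,2]<.175)
X=np.array([inhk(p) for p in P[k]]); print(k.sum(), np.percentile(X,[0,50,100],0) if k.sum() else "")
E
```

```text
t 31.05 XYZ [0.4779 0.3208 0.2092] F [-6.1676 -0.3769  1.0292] tq [ 0.1821  1.48   -0.0155] yaw -9.97300694652403
191 [[0.44479324 0.31068164 0.15013856]
 [0.45522813 0.32104454 0.15904154]
 [0.57283522 0.3310912  0.16465078]]
```

Call:
jog_arm --motion "30 0 0 0 0 0 0; 60 0 0 0 0 0 0; 80 0 0 0 0 0 0; 90 0 0 -0.04 0 0 0; 90 0 0 -0.12 0 0 0"

```text
time: 31.72
tool_pos: [0.5268, 0.2325, 0.2694]
tool_rot: [-0.001, 0.087, 0.996, -0.001]
contact_force: [1.4, 0.2, 0.1]
gripper_width: 0.898
grasp_force: 0.0
```

Call:
jog_arm --motion "90 0.05 -0.03 -0.03 0 0 0; 90 0.12 -0.12 -0.06 0 0 0; 90 0.18 -0.2 -0.06 0 0 0; 90 0.2 -0.24 -0.06 0 0 0; 90 0.2 -0.24 -0.06 0 0 0"

```text
time: 32.35
tool_pos: [0.4082, 0.1314, 0.3017]
tool_rot: [0.002, 0.088, 0.996, 0.0]
contact_force: [0.1, 0.8, 0.5]
gripper_width: 0.898
grasp_force: 0.0
```

```bash
python3 st.py; python3 - <<'E'
from h import *
w=grab("wrist");f=grab("scene")
P,u,v=pts(w); hsv=cv2.cvtColor(w["color"],cv2.COLOR_RGB2HSV)[v,u]
H=np.c_[P[:,0]*np.cos(A)+P[:,1]*np.sin(A),-P[:,0]*np.sin(A)+P[:,1]*np.cos(A),P[:,2]]
near=(np.abs(H[:,1]-.3207)<.02)&(H[:,0]>.42)&(H[:,0]<.53)
for n,k in(("nose",(hsv[:,0]<7)&(hsv[:,1]>110)&(H[:,2]>.15)&(H[:,2]<.175)),("red",(hsv[:,0]<7)&(hsv[:,1]>120)&(H[:,2]>.218)),("yel",(hsv[:,0]>18)&(hsv[:,0]<34)&(hsv[:,1]>120)&(H[:,2]>.18)),("blue",(hsv[:,0]>100)&(hsv[:,0]<128)&(hsv[:,1]>120)&(H[:,2]>.16))):
    q=H[k&near]; print(n,len(q),np.percentile(q,[1,50,99],0) if len(q) else "")
p=proj(f,[.52,.235,.16])[0].astype(int)
c=f["color"][p[1]-40:p[1]+40,p[0]-50:p[0]+50]
p=proj(w,[.51,.235,.16])[0].astype(int); a,b=max(p[1]-75,0),max(p[0]-75,0)
cv2.imwrite("pics/s4.png",np.hstack([cv2.resize(c,(400,360)),cv2.resize(w["color"][a:a+150,b:b+150],(360,360))])[:,:,::-1])
E
```

```text
t 32.35 XYZ [0.3792 0.2003 0.3017] F [-0.0445  0.7766  0.5148] tq [ 0.022  -0.0094  0.0053] yaw -10.08266254724745
nose 81 [[0.44563514 0.31839263 0.15372869]
 [0.45561225 0.31997855 0.15885719]
 [0.46487415 0.32216091 0.16320894]]
red 0 
yel 0 
blue 0
```

View pics/s4.png

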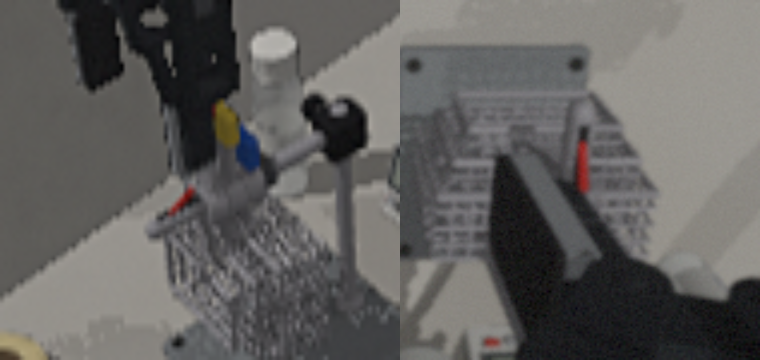

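```bash
python3 -c "
from plant import *
print(job_done())"
```

```text
the job is handed in; nothing more can be done
None
```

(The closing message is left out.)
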